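Lock the touch mixer's head and hold the round flask down in its sprung ring

ROBOT

A 6-joint arm with a two-finger parallel gripper is mounted at the origin on the work surface. World frame = base frame: x ahead of the robot, y to its left, z up, the work surface at z = 0. Lengths are in m, angles in rad, forces in N, time in s.
With the tool pointing down it reaches from about 0.4 to 0.825 m from the base axis. Payload 7 kg.
Tool frame: the origin (TCP) lies midway between the tips of the shut fingers; the grasp point (between the pads) lies 19 mm behind it; z points along the fingers, y is the line along which they close (so a half turn about z gives the same grasp; the last joint's range is limited). The gripper opens to 88 mm and grips with 3 to 60 N. Pads are 19 mm wide; open, the fingers measure 130 mm over their backs; the gripper's body (78 mm by 193 mm) begins 47 mm behind the grasp point.
Start: joints at [1.395, 0.359, 0.012, 0, -1.224, -0.288], TCP at [0.302, 0.604, 0.227] pointing down, gripper open.
Joint ranges: [-3.07, 3.07], [-1.43, 2.12], [-1.02, 1.25], [-3.03, 1.67], [-3.05, -0], [-3.03, 3.03]. Speed limits (rad/s): [2.39, 2.39, 3.01, 3.14, 3.14, 3.14].

INTERFACE

Orientations are given as [roll, pitch, yaw] about the fixed x, y, z axes, in that order (R = Rz(yaw) Ry(pitch) Rx(roll)).
In Python, from station import telemetry, eyes, ticket, recognise, trace gives the robot as it stands. The module is installed in compiled form; this text tells all that it offers.
- The arm moves only by the tool servo_tool, never from a script. Its argument "series" is a list that holds one entry, the list of rows, each a list of 4 numbers: the shift along the tool's x, y, z in mm, then the turn about the tool's z in rad. In form: [[[x, y, z, roll], ...]]. A call has exactly 10 rows; each row shifts and turns the commanded pose from where the row before left it, along the tool's axes as they then stand; what a row does not reach is not made up. A row lasts 1/12 s, in which the tool goes at most 41.7 mm and 7.16 degrees, less where a joint would pass 70% of its speed; a pose out of reach is approached as far as the arm can. A call is refused whole if a number of a shift passes 41.7 or a number of a turn 0.125, either way. A call with a gripper value outside its range is refused whole. "claw" is the gripper's target within -1 to 1 (shut at 1, half-way at 0, fully open at -1), set as the call begins (left out, the last holds). The fingers move at their own pace and stop on an object; "grip_force" is the grip in N (left out, the last holds). Time passes only in rows, so rows that do not move let the fingers close, or fill a call up. It gives the time, the measured TCP pose, the force, the opening and the grip force at its end, in the units of the state.
- telemetry.get_state(): the state, without advancing time (a new reading comes with each control period).
- eyes.grab_frame(name): name is "side" or "top"; returns the picture (480x640x3 uint8, red, green, blue); there is no depth.
- eyes.calibration(name): a dict with "mtx" (3x3 intrinsics, pixels), "rvec" (rotation vector, rad) and "tvec" (3), from world to camera coordinates, as OpenCV has them. Camera axes: x right, y down, z forward; pixel columns grow to the right and rows downward; lengths in m; the calibration is good to about 2 mm. A picture is of the moment at which its call begins. calibration takes no time and is no camera call.
- ticket.job_done(): hands the job in; it is judged then, once.
Trained networks look in the newest picture that a camera, given by its name, has taken for a name from the list of things; names that differ only in an ending like _2 or _b are one class to them, and where a whole thing is asked for, a point or a joint stands for the part that bears it (a point fixed in the world has none). Each returns a list of dicts, best first, with "conf" (0 to 1); they miss things now and then, are a little off and sometimes report something else, mostly with a low value. They report only what shows in the picture. A call takes as long as a camera call. They do not tell look-alikes from the thing itself.
- recognise(camera, name): "position" ([x, y, z] in m, in world coordinates, good to about 4 mm: the middle of the surface that is visible of it).
- trace(camera, name): "mask" (480x640 bool, what is visible of it).
The state is a dict: "t": time; "q": joint angles; "qd": joint speeds; "joint_efforts": joint torques, N m; "eef_pos": TCP position; "ee_rot": TCP orientation; "force": force on the tool from outside, world axes, zero at the start; "moment": the same for the moment, N m; "width": finger opening in m; "gripper_force": force on a finger pad.
Only numpy, scipy, OpenCV 4.12 (cv2) and the standard library are available. Lean on these libraries where they do the work, as an engineer would, in place of code of your own. Each camera call takes 0.05 s, during which the arm holds its last target. There are 200 camera calls.

TASK

Turn the lock collar of the touch mixer clockwise by its upright peg until the peg lines up with the raised locked mark on the housing; then take the round-bottomed flask from its cork ring, set it upright in the mixer's sprung ring cradle and press it down as far as the ring goes. The mixer runs only while pressed, so finish while still holding the flask there, ring fully compressed; do not slam or force the glass, and do not knock over or shift the other things on the table.

Things in the scene. Friction and masses are not known exactly. Their poses are not given: they have to be found in the camera images.
- mixer: touch mixer, a fixed low white box 170 (x) by 160 (y) mm, its top 45 mm above the table, with a display and a small knob on its front (-x) face; origin: centre of its underside. It stands to the left or to the right, turned by up to about 0.3 rad. The collar and the ring cradle sit concentrically on its top
- collar (a joint): lock collar of the mixer, an aluminium ring 132 mm across, opening 100 mm, lying from 45 to 57 mm above the table, turning about the mixer's vertical centre axis; value in rad, grows clockwise seen from above, 0 unlocked, 1.30 locked (peg in line with the mark), stop at 1.34. It starts between 0 and 0.5, turns stiffly (about 2 N at the peg) and stays where it is left
- collar_peg (a point): centre of the top of the upright round black peg on the collar's ear, on the robot's side of the mixer: 14 mm diameter, standing 34 mm up from the collar (from 57 to 91 mm above the table), its axis 74 mm from the collar's axis. The gripper may keep its yaw while the peg turns in it
- lock_mark (a point): the locked mark: top of a raised dark steel rib on the mixer's top outside the collar, 17 mm long, 5 mm wide, pointing at the collar's axis, its centre 97 mm from that axis, its top 50 mm above the table. The collar is locked when the peg lies on the line from the axis to this mark
- cradle_seat (a point): centre of the top of the sprung steel ring cradle, which lies on the collar's axis: ring 88 mm outside, 64 mm inside, 8 mm high; its top is 80 mm above the table when up and 62 mm when fully pressed. The flask's bulb rests on its inner edge, the bulb's underside then 14.5 mm below the ring's top
- cradle (a joint): how far the ring cradle is pressed down, in m: 0 up, 0.018 at its stop. Its springs push back with 6 N at 0 and 15 N at the stop, so the flask's weight alone does not press it down
- flask: round-bottomed clear glass flask, about 0.18 kg: bulb 85 mm diameter, straight neck 30 mm diameter from about 82 to 136 mm above the underside, rim 35 mm diameter from 136 to 142 mm, white stopper up to 150 mm; origin: lowest point of the bulb, z along the neck. It starts upright in the cork ring with its underside 17.5 mm above the table
- flask_neck (a point): point on the flask's axis 115 mm above its underside, where the neck is best gripped
- cork_ring: fixed cork ring 110 mm outside, 60 mm inside, 30 mm high, in which the flask stands, on the other side of the table from the mixer; origin: centre of its underside
- beaker: small glass beaker, 42 mm diameter, 60 mm high, between the mixer and the cork ring; origin: centre of its underside; to be left alone
- conical_flask: conical (flat-bottomed) flask with white stopper, 76 mm across, 126 mm high, at the far side; origin: centre of its underside; to be left alone
- vial0: vial, 22 mm diameter, 44 mm high, on the steel tray at the far side; origin: centre of its underside; to be left alone
- vial1: vial like vial0, on the same tray; to be left alone
- vial2: vial like vial0, on the same tray; to be left alone
- pipette: black hand pipette, about 220 mm long, 22 mm high, lying across in front of the robot; origin: under the middle of it; to be left alone
- jar: yellow waste jar with red lid, 110 mm diameter, 178 mm high, at the right; origin: centre of its underside; to be left alone
Not all that is in view belongs to the job. Leave any orange or purple look-alike of the flask alone.

How it is judged:
By the outcome, as a careful person would: the job done as asked, in the order asked, and still so for the second after the job is handed in, while the arm keeps its last pose, push and grip.
It also fails if it takes over 54 s, if anything falls off the work surface, if the arm or the gripper's body presses on something with over 40 N, if the wrist force passes 120 N, or if a joint passes its speed limit or range.

## Working session

There is one attempt and no reset: what is moved stays moved. The work goes in short steps, Python scripts to look and compute and a tool call to move; the robot and the scene stay as the last step left them, time stands still between calls to the robot, and variables do not carry over. Pictures are saved under pics/ and viewed, at most 10 in all, crops included, and the job is handed in when it is done.

Besides the shell and the picture viewer there is one more tool, called after "Call:" by a JSON object that holds its "fn" and its "kwargs", one argument or row to a line. servo_tool: Moves the arm, as the interface text tells. Its arguments: {"type":"object","properties":{"series":{"type":"array"},"claw":{"type":"number"},"grip_force":{"type":"number"}},"required":["series"]}

```bash
mkdir -p pics; cat > h.py <<'E'
import numpy as np, cv2
from station import telemetry, eyes, ticket, recognise, trace
def cal(c):
    k=eyes.calibration(c); return np.array(k["mtx"],float),np.array(k["rvec"],float),np.array(k["tvec"],float)
def proj(c,P):
    K,r,t=cal(c); return cv2.projectPoints(np.array(P,float).reshape(-1,1,3),r,t,K,None)[0].reshape(-1,2)
def ray(c,uv,z):
    K,r,t=cal(c); R=cv2.Rodrigues(r)[0]; o=-R.T@t.ravel(); d=R.T@np.linalg.inv(K)@np.array([uv[0],uv[1],1.])
    return o+d*(z-o[2])/d[2]
def save(c,n):
    im=eyes.grab_frame(c); cv2.imwrite(f'pics/{n}.png',im[:,:,::-1]); return im
E
python3 - <<'E'
from h import *
np.set_printoptions(precision=4,suppress=True)
for c in('top','side'):
    save(c,c+'0')
    K,r,t=cal(c);print(c,'cam',-cv2.Rodrigues(r)[0].T@t.ravel())
    for n in('mixer','collar','collar_peg','lock_mark','cradle_seat','flask','flask_neck','cork_ring','beaker'):
        for d in recognise(c,n)[:3]:print(n,np.array(d['position']),round(d['conf'],2),proj(c,d['position'])[0].round())
s=telemetry.get_state();print(s)
E
```

```text
top cam [ 0.5201 -0.0679  1.1472]
mixer [0.5917 0.207  0.0465] 0.97 [191. 232.]
collar [0.5851 0.205  0.0539] 0.81 [191. 234.]
collar_peg [0.5836 0.1984 0.0574] 0.56 [194. 235.]
flask [ 0.5233 -0.2544  0.0908] 0.93 [376. 260.]
flask [ 0.395  -0.2004  0.0774] 0.92 [354. 313.]
flask [ 0.3863 -0.3161  0.0745] 0.6 [400. 316.]
flask_neck [ 0.3927 -0.2015  0.0704] 0.97 [354. 313.]
flask_neck [ 0.3941 -0.3124  0.0699] 0.59 [398. 313.]
flask_neck [ 0.5257 -0.2459  0.0888] 0.55 [373. 259.]
cork_ring [ 0.5256 -0.2349  0.028 ] 0.68 [365. 260.]
beaker [ 0.6617 -0.0079  0.0288] 0.75 [277. 206.]
beaker [ 0.5242 -0.2497  0.0906] 0.54 [374. 260.]
side cam [0.3455 0.6332 0.5921]
mixer [0.5782 0.2442 0.0455] 0.65 [253. 395.]
collar [0.5659 0.2339 0.0572] 0.77 [263. 386.]
collar_peg [0.5636 0.2341 0.0561] 0.76 [264. 387.]
lock_mark [ 0.5213 -0.2402  0.0894] 0.3 [367. 218.]
cradle_seat [0.5933 0.2242 0.08  ] 0.76 [247. 366.]
cradle_seat [ 0.5202 -0.238   0.084 ] 0.64 [367. 221.]
cradle_seat [0.7909 0.1226 0.0322] 0.2 [175. 318.]
flask [ 0.3776 -0.3142  0.076 ] 0.97 [436. 217.]
flask [ 0.3923 -0.1916  0.0866] 0.85 [423. 239.]
flask [ 0.5222 -0.2394  0.0894] 0.77 [367. 218.]
flask_neck [ 0.3816 -0.3082  0.0732] 0.82 [434. 219.]
flask_neck [ 0.3956 -0.1952  0.0826] 0.61 [422. 240.]
flask_neck [ 0.5211 -0.2372  0.0864] 0.58 [367. 220.]
cork_ring [ 0.5132 -0.2228  0.0299] 0.79 [368. 245.]
beaker [0.6547 0.0032 0.0468] 0.72 [270. 287.]
{'t': 1.0, 'q': array([ 1.3951,  0.3586,  0.0119,  0.    , -1.2241, -0.2881]), 'qd': array([ 0.0011, -0.0006, -0.0007,  0.0006,  0.0026, -0.0007]), 'joint_efforts': array([ -0.0013, -58.2395,  29.3299,   7.0027,   0.0125,  -0.    ]), 'eef_pos': array([0.302 , 0.6037, 0.2265]), 'ee_rot': array([ 3.1415, -0.    , -0.4638]), 'force': array([0.117 , 0.1549, 0.3249]), 'moment': array([-0.0829, -0.0205,  0.0505]), 'gripper_force': 0.0, 'width': 0.08765644241845269}
```

View pics/top0.png

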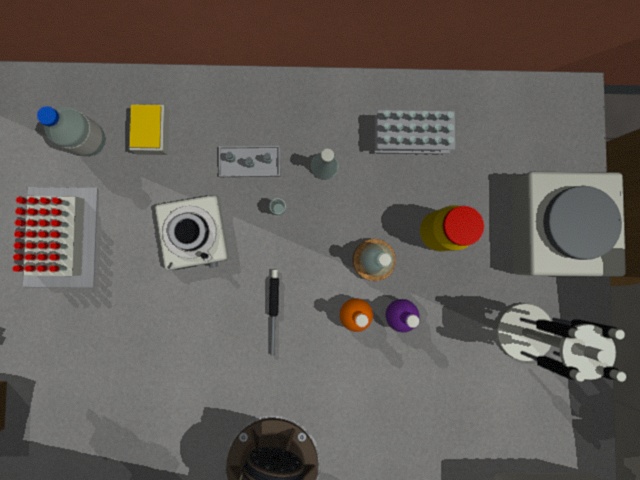

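View pics/side0.png

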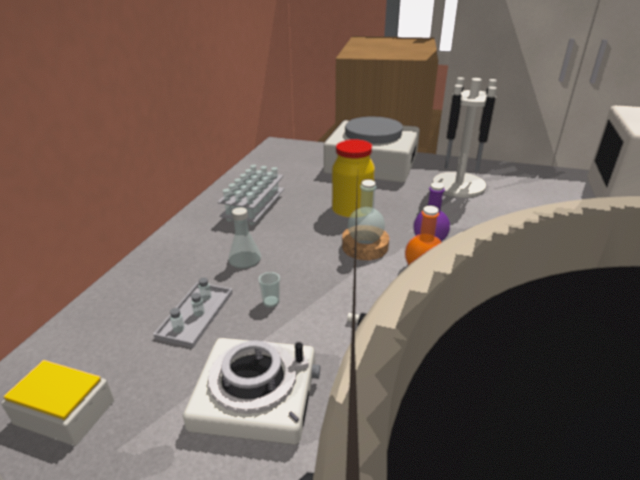

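Top: mixer about (190,232), the peg near (204,256), the mark near (169,265) and the true clear flask at (376,260) in its cork ring. The orange and purple decoys are at (356,315) and (402,316). In the side view the peg is near (299,352) and the mark near (294,417). I'll zoom in on these.

```bash
python3 - <<'E'
from h import *
a=cv2.imread('pics/top0.png')[185:280,140:240]; b=cv2.imread('pics/side0.png')[330:445,180:330]; c=cv2.imread('pics/side0.png')[170:265,330:410];d=cv2.imread('pics/top0.png')[230:290,345:410]
f=lambda i:cv2.resize(i,(400,300),interpolation=cv2.INTER_CUBIC)
cv2.imwrite('pics/z.png',np.vstack([np.hstack([f(a),f(b)]),np.hstack([f(d),f(c)])]))
for n in('collar_peg','flask'):
  for cm in('top','side'):
    for x in trace(cm,n)[:3]:
        v,u=np.nonzero(x['mask']);print(n,cm,x['conf'],u.mean(),v.mean(),u.min(),u.max(),v.min(),v.max(),len(u))
E
```

```text
collar_peg top 0.94 190.7087214225233 233.5605419136325 162 216 205 261 1181
collar_peg side 0.97 258.03562653562653 381.6646191646192 208 307 342 413 2442
flask top 0.93 376.1929223744292 259.57762557077626 360 393 243 276 876
flask top 0.81 402.3882743362832 315.0619469026549 386 419 299 331 904
flask top 0.61 355.38049940546966 314.72889417360284 340 371 299 331 841
flask side 0.8 366.2364864864865 216.59384384384384 348 383 180 243 1332
flask side 0.66 434.6845310596833 212.14616321559075 413 449 182 240 821
flask side 0.66 422.79676258992805 235.44424460431654 403 440 206 264 1112
```

View pics/z.png

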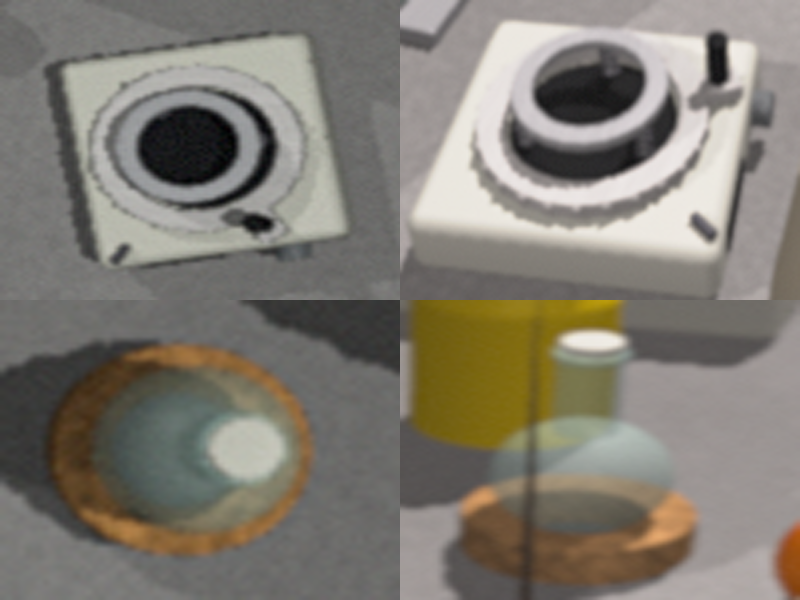

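The zoom shows the cradle hole centred in the top view at about (186.9,231), the peg top at (199,253), and the mark at (170,265). In the side view the ring is at (251,362), the peg top at (299,344), and the mark at (294,417). I'll fit these to the known geometry.

```bash
python3 - <<'E'
from h import *
from scipy.optimize import least_squares
np.set_printoptions(precision=4,suppress=True)
obs=[('top',(186.6,230.9),'c',.08),('top',(189,232),'c',.057),('top',(199,253.3),'p',.091),('top',(169.8,265),'m',.05),
('side',(251,361.8),'c',.08),('side',(298.9,344.2),'p',.091),('side',(294,417),'m',.05)]
for c,uv,k,z in obs: print(c,k,ray(c,uv,z))
def P(x,k,z):
    if k=='c':return [x[0],x[1],z]
    r,a=(.074,x[2]) if k=='p' else (.097,x[3]); return [x[0]+r*np.cos(a),x[1]+r*np.sin(a),z]
f=lambda x:np.concatenate([proj(c,P(x,k,z))[0]-uv for c,uv,k,z in obs])
s=least_squares(f,[.59,.21,-2.5,2.3+0*1],loss='soft_l1');x=s.x
print(x,'collar',1.30-((x[2]-x[3])%(2*np.pi)),f(x).reshape(-1,2))
print('peg',P(x,'p',.091),'mark',P(x,'m',.05))
# flask: stopper top
g=[('top',(345+246/400*65-.4,230+(447-300)/300*60-.4),.1675),('side',(330+(592-400)/400*80-.4,170+(341-300)/300*95-.4),.1675)]
for c,uv,z in g: print('stopper',c,ray(c,uv,z))
print('cork',ray('top',(345+182/400*65,230+150/300*60),.03),ray('side',(330+178/5,170+(510-300)/300*95),.03))
E
```

```text
top c [0.5917 0.2105 0.08  ]
top c [0.5905 0.2105 0.057 ]
top p [0.5369 0.1765 0.091 ]
top m [0.5077 0.258  0.05  ]
side c [0.592  0.2147 0.08  ]
side p [0.5326 0.1695 0.091 ]
side m [0.5068 0.2636 0.05  ]
[ 0.592   0.2138 -2.5072  2.6258] collar 0.14987043184643523 [[-1.3426 -0.1581]
 [-1.3144 -0.6155]
 [ 2.6854  1.8974]
 [-1.4887  0.0012]
 [ 0.2234 -0.4274]
 [-0.0082  0.2403]
 [-0.0881 -1.3312]]
peg [np.float64(0.5324100195127117), np.float64(0.16996028812901937), 0.091] mark [np.float64(0.5076296087046351), np.float64(0.2616575258322133), 0.05]
stopper top [ 0.5266 -0.2595  0.1675]
stopper side [ 0.527  -0.2563  0.1675]
cork [ 0.5247 -0.2604  0.03  ] [ 0.5261 -0.2576  0.03  ]
```

Call:
{"fn": "servo_tool", "kwargs": {
  "series": [
    [[0,0,0,-0.116],[0,0,0,-0.116],[0,0,0,-0.116],[0,0,0,-0.116],[20,35,0,0],[20,35,0,0],[20,35,0,0],[20,35,0,0],[20,35,0,0],[20,35,0,0]]
  ],
  "claw": 0.2,
  "grip_force": 15
}}

```text
t: 2.03
eef_pos: [0.4226, 0.392, 0.2268]
ee_rot: [-3.141, -0.0, 0.001]
force: [0.5, 0.6, 0.2]
width: 0.0355
gripper_force: 0.0
```

Call:
{"fn": "servo_tool", "kwargs": {
  "series": [
    [[12,25,9,0],[12,25,9,0],[12,25,9,0],[12,25,9,0],[12,25,9,0],[12,25,9,0],[12,25,9,0],[13,25,9,0],[13,22,9,0],[0,0,0,0]]
  ]
}}

```text
t: 2.87
eef_pos: [0.5324, 0.1681, 0.1437]
ee_rot: [3.14, 0.002, -0.003]
force: [-0.5, 0.5, -0.8]
width: 0.035
gripper_force: 0.0
```

```bash
python3 - <<'E'
from h import *
s=telemetry.get_state();print(s['q'],s['eef_pos'])
i=save('side','s1');j=save('top','t1')
a=cv2.resize(i[280:440,170:370],(400,320),interpolation=2);b=cv2.resize(j[190:286,140:260],(400,320),interpolation=2)
cv2.imwrite('pics/z1.png',np.hstack([a,b])[:,:,::-1])
E
```

```text
[ 6.56506659e-01  2.39421923e-01 -3.59764715e-01 -8.17329644e-05
 -9.74628009e-01  9.11567524e-01] [0.53240517 0.16813024 0.14373032]
```

View pics/z1.png

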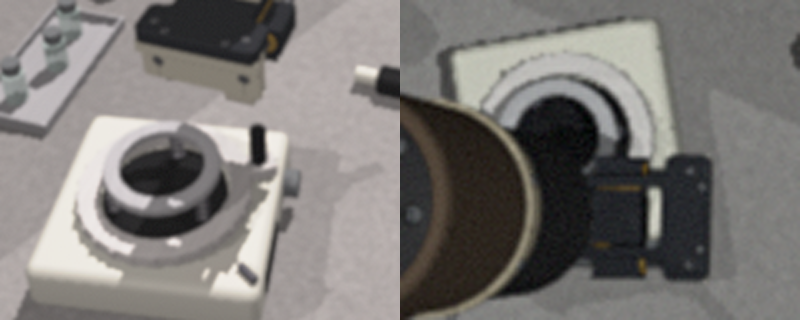

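```bash
python3 - <<'E'
from h import *
for c in('side','top'):
  print(c,proj(c,[[.5324,.1681,.1437],[.5324,.1856,.1437],[.5324,.1506,.1437],[.5324,.2,.1437],[.5324,.168,.21],[.5325,.1695,.091]]).round(1).tolist())
E
```

```text
side [[298.2, 317.3], [293.9, 325.3], [302.2, 309.7], [290.3, 332.1], [296.6, 280.8], [298.9, 344.2]]
top [[197.3, 254.9], [189.6, 254.8], [205.0, 255.0], [183.3, 254.8], [190.0, 254.5], [201.9, 255.2]]
```

The gripper body hides the fingers, but its projected pose matches the picture. The peg top in side is at about (299,352), as fitted. Descending.

Call:
{"fn": "servo_tool", "kwargs": {
  "series": [
    [[0,-1,9,0],[0,0,9,0],[0,0,9,0],[0,0,9,0],[0,0,9,0],[0,0,9,0],[0,0,8,0],[0,0,8,0],[0,0,7,0],[0,0,0,0]]
  ]
}}

```text
t: 3.8
eef_pos: [0.5312, 0.1722, 0.0668]
ee_rot: [3.14, 0.002, -0.0]
force: [0.3, -0.0, 0.7]
width: 0.0348
gripper_force: 0.0
```

Call:
{"fn": "servo_tool", "kwargs": {
  "series": [
    [[0,0,0,0],[0,0,0,0],[0,0,0,0],[0,0,0,0],[0,0,0,0],[0,0,0,0],[0,0,0,0],[0,0,0,0],[0,0,0,0],[0,0,0,0]]
  ],
  "claw": 1,
  "grip_force": 10
}}

```text
t: 4.63
eef_pos: [0.5313, 0.1719, 0.0687]
ee_rot: [3.141, 0.001, -0.0]
force: [-3.9, -4.3, 4.2]
width: 0.0137
gripper_force: 10.0
```

Call:
{"fn": "servo_tool", "kwargs": {
  "series": [
    [[-2.3,-3.6,0,0],[-2.3,-3.6,0,0],[-1.9,-3.8,0,0],[-1.9,-3.8,0,0],[-1.5,-4,0,0],[-1.4,-4,0,0],[-1,-4.2,0,0],[-1,-4.1,0,0],[-0.5,-4.2,0,0],[-0.5,-4.2,0,0]]
  ]
}}

```text
t: 5.47
eef_pos: [0.5171, 0.2119, 0.0684]
ee_rot: [3.141, 0.001, -0.0]
force: [-4.8, -3.4, 0.2]
width: 0.0135
gripper_force: 10.0
```

Call:
{"fn": "servo_tool", "kwargs": {
  "series": [
    [[0,-4.2,0,0],[0,-4.3,0,0],[0.5,-4.3,0,0],[0.5,-4.2,0,0],[0.9,-4.1,0,0],[1,-4.1,0,0],[1.4,-4,0,0],[1.5,-4,0,0],[1.8,-3.8,0,0],[0,0,0,0]]
  ]
}}

```text
t: 6.3
eef_pos: [0.5259, 0.2503, 0.0685]
ee_rot: [-3.141, -0.001, 0.001]
force: [-1.5, -0.0, -3.5]
width: 0.0136
gripper_force: 10.0
```

```bash
python3 - <<'E'
from h import *
s=telemetry.get_state();print(s['eef_pos'],s['force'])
i=save('side','s2');cv2.imwrite('pics/z2.png',cv2.resize(i[320:450,180:340],(800,600),interpolation=2)[:,:,::-1])
E
```

```text
[0.52594892 0.25033012 0.06848321] [-1.54369229e+00 -3.28077787e-03 -3.52221856e+00]
```

View pics/z2.png

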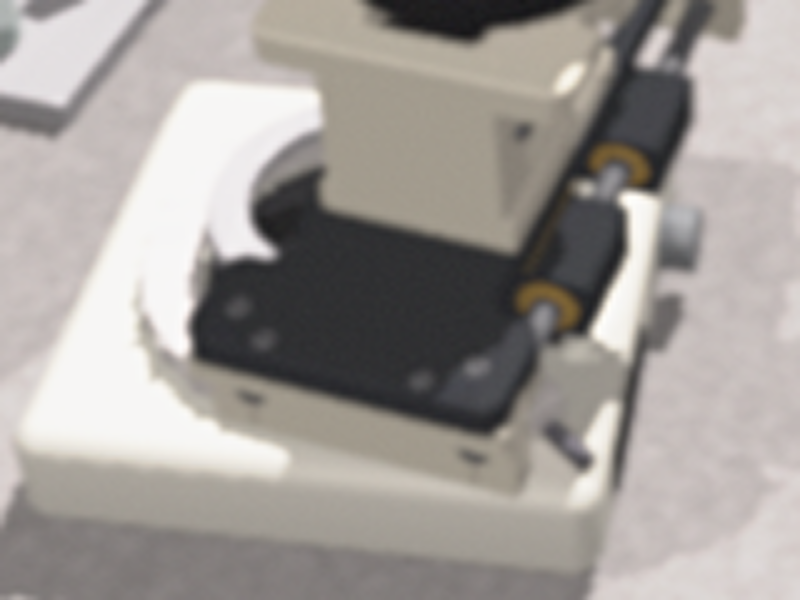

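The gripper hides the peg; the mark is at crop (568,443), about (293.6,416). Releasing and moving aside to check.

Call:
{"fn": "servo_tool", "kwargs": {
  "series": [
    [[0,0,0,0],[0,0,0,0],[0,0,0,0],[0,0,-10,0],[0,0,-20,0],[0,0,-25,0],[0,0,-30,0],[0,15,-20,0],[0,30,-10,0],[0,35,0,0]]
  ],
  "claw": 0.2
}}

```text
t: 7.18
eef_pos: [0.5272, 0.1703, 0.1878]
ee_rot: [-3.138, -0.006, 0.003]
force: [1.4, -0.9, 0.4]
width: 0.0349
gripper_force: 0.0
```

Call:
{"fn": "servo_tool", "kwargs": {
  "series": [
    [[0,35,0,0],[0,35,0,0],[0,35,0,0],[0,35,0,0],[0,35,0,0],[0,35,0,0],[0,30,0,0],[0,10,0,0],[0,0,0,0],[0,0,0,0]]
  ]
}}

```text
t: 8.02
eef_pos: [0.5256, -0.0812, 0.1843]
ee_rot: [-3.141, -0.001, -0.001]
force: [0.6, -0.0, -0.2]
width: 0.0351
gripper_force: 0.0
```

```bash
python3 - <<'E'
from h import *
i=save('side','s3');j=save('top','t3')
a=cv2.resize(i[330:445,180:330],(800,600),interpolation=2)
cv2.imwrite('pics/z3.png',cv2.resize(np.hstack([a,cv2.resize(j[195:275,148:232],(640,600),interpolation=2)]),(800,340))[:,:,::-1])
cv2.imwrite('pics/z3a.png',np.vstack([np.hstack([cv2.resize(i[335:435,200:320],(480,400),interpolation=2),cv2.resize(j[235:275,160:192],(320,400),interpolation=2)])])[:,:,::-1])
E
```

```text
(no output)
```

View pics/z3a.png

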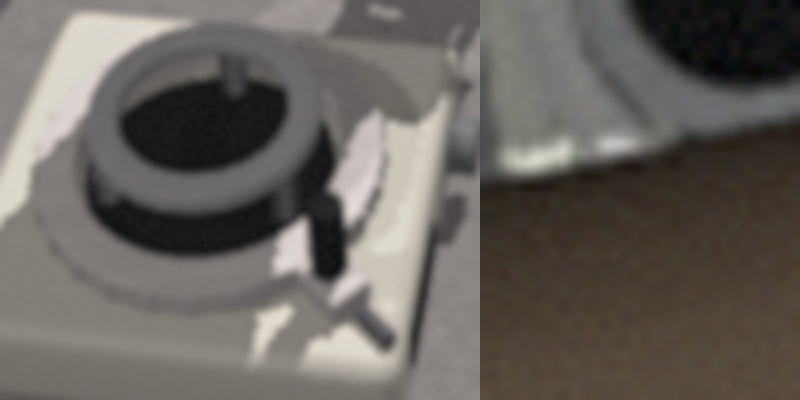

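In the crop, the peg top is at about (326,199), its base at about (328,272), the mark at (375,322), and the ring centre at (204,112). I'll compute the collar angle from these.

```bash
python3 - <<'E'
from h import *
from scipy.optimize import least_squares
np.set_printoptions(precision=4,suppress=True)
i=cv2.imread('pics/s3.png')[335:435,200:320]
h=cv2.cvtColor(i,cv2.COLOR_BGR2GRAY)
print(h[44:76:2,74:102])
px=lambda a,b:(200+a/4-.4,335+b/4-.4)
for n,uv,z in(('ring',px(204,112),.08),('pegtop',px(326,199),.091),('pegbase',px(328,272),.057),('mark',px(375,322),.05),('mk in',px(358,302),.05),('mk out',px(393,343),.05)): 
    p=ray('side',uv,z);d=p[:2]-[.592,.2138];print(n,uv,p,np.hypot(*d),np.arctan2(d[1],d[0]))
C=np.array([.592,.2138])
for a in(2.586,2.626,2.666):
  q=lambda r,z:[*(C+r*np.array([np.cos(a),np.sin(a)])),z]
  print(a,proj('side',[q(.074,.091),q(.074,.057),q(.097,.05),q(.0885,.05),q(.1055,.05)]).round(1).tolist())
E
```

```text
[[ 36  27  28  22  21  24  24  34  77 130 169 187 191 190 191 195 202 211
  212 201 176 157 173 193 199 199 199 199]
 [ 35  32  25  24  23  23  35  72 120 164 185 191 193 195 201 207 213 215
  203 175 153 164 184 197 199 199 199 201]
 [ 41  30  25  27  28  33  37  57  81 114 145 176 199 210 213 215 215 203
  171 129 119 153 184 196 199 198 200 206]
 [ 39  32  32  35  36  35  37  38  38  46  77 131 185 213 219 216 203 172
  132 123 151 181 196 200 199 201 204 208]
 [ 40  33  31  32  35  38  40  43  43  44  55 110 177 215 219 206 182 147
  124 142 176 195 199 199 201 210 216 217]
 [ 84 106  96  60  31  30  36  34  37  30  40  93 159 189 181 151 129 131
  156 183 194 197 199 197 201 208 215 216]
 [180 187 156  92  36  20  25  26  23  22  27  68 109 129 118  98 107 145
  180 196 199 198 197 201 208 215 216 215]
 [215 204 164 100  43  22  20  22  23  21  25  36  60  82  92 102 129 167
  193 200 200 202 208 214 217 218 218 214]
 [212 205 170 110  53  23  20  23  26  21  23  33  64  95 118 148 177 194
  202 208 214 217 218 218 219 218 216 210]
 [214 207 173 114  58  26  22  23  18  21  22  
[... 834 characters left out ...]
183 1.6236574974630134
pegtop (281.1, 384.35) [0.5298 0.2482 0.091 ] 0.07112907682681077 2.6361070921532983
pegbase (281.6, 402.6) [0.5296 0.2517 0.057 ] 0.07305001722820587 2.595649465964252
mark (293.35, 415.1) [0.5087 0.261  0.05  ] 0.0957660628182452 2.62576422954629
mk in (289.1, 410.1) [0.5173 0.2552 0.05  ] 0.08545589632308034 2.6355998904835305
mk out (297.85, 420.35) [0.4999 0.267  0.05  ] 0.10639378646645872 2.618009642872244
2.586 [[280.3, 387.0], [281.6, 403.3], [291.7, 417.2], [288.0, 413.2], [295.5, 421.3]]
2.626 [[282.0, 385.9], [283.3, 402.1], [293.9, 415.7], [290.0, 411.8], [297.9, 419.6]]
2.666 [[283.7, 384.7], [284.9, 400.9], [296.0, 414.0], [292.0, 410.3], [300.2, 417.7]]
```

Call:
{"fn": "servo_tool", "kwargs": {
  "series": [
    [[0,0,-20,0],[0,20,-20,0],[0,25,0,0],[0,25,0,0],[0,25,0,0],[0,25,0,0],[0,25,0,0],[0,20,0,0],[0,12,0,0],[0,0,0,0]]
  ],
  "claw": -0.5
}}

```text
t: 8.95
eef_pos: [0.5258, -0.2585, 0.2234]
ee_rot: [3.141, 0.0, -0.0]
force: [0.4, 0.2, -0.1]
width: 0.0656
gripper_force: 0.0
```

```bash
python3 - <<'E'
from h import *
i=save('side','s4');j=save('top','t4')
a=cv2.resize(i[340:430,205:315],(440,360),interpolation=2);b=cv2.resize(j[200:272,150:222],(360,360),interpolation=2)
cv2.imwrite('pics/z4.png',np.hstack([a,b])[:,:,::-1])
g=cv2.cvtColor(j,cv2.COLOR_RGB2GRAY);print(g[244:270:1,162:200])
E
```

```text
[[128 127 126 129 121 121 122 126 123 124 115  94  88  99 108 109 111 107
  110 114 137 162 164 148 131 138 160 174 177 180 187 188 186 186 187 180
  148 100]
 [127 128 129 126 122 122 123 127 129 126 123 114  94  89 105 108 105 107
  113 140 177 186 188 183 181 178 186 191 190 189 189 189 187 183 167 134
   87  38]
 [123 130 130 126 119 119 122 124 127 128 127 124 115  92  95 118 111 102
  125 171 188 189 188 188 188 187 186 188 188 185 187 183 170 146 109  64
   29  21]
 [122 128 126 127 122 113 120 123 126 126 124 127 120 113 113 139 125 116
  122 163 178 185 187 185 188 188 185 180 177 174 168 146 104  71  34  24
   27  56]
 [119 130 129 130 129 124 123 125 125 128 126 125 122 128 149 167 153 150
  131 120 121 146 154 160 167 169 162 148 132 108  93  67  38  23  30  50
   88 121]
 [120 128 128 131 127 130 128 122 123 127 128 122 125 149 197 209 194 167
  154 139 105 105  98  84  80  81  77  68  54  33  29  29  38  47  77 118
  163 179]
 [125 130 129 128 127 128 129 128 123 125 127 124 130 171 210 218 214 208
  194 170 159 154 131  84  67  57  68  59  49  56  61  77  99 115 145 16
[... 2334 characters left out ...]
 191 188 185 182 174 165 158 145 131 114 100 104 119
  121 128]
 [ 91  85  97 123 131 118  77  49  91 161 194 200 202 208 195 191 191 187
  187 182 178 174 170 155 147 136 117 101  98  96  89  86  85  83 103 121
  128 134]
 [124 105 103 123 122 102  65  72 139 184 192 192 189 186 182 177 170 161
  151 139 119 104  98  94  87  91  88  91  99 116 119 118 121 122 127 128
  130 130]
 [145 140 136 126 115 100  93 111 164 183 177 168 158 146 134 117 100  97
   95  91  89  85  90 113 120 126 128 129 135 132 131 132 132 133 132 128
  128 131]
 [153 146 142 127 116 116 144 145 146 140 132 125 121 102  97  93  86 100
  117 124 127 123 123 129 133 134 138 137 134 133 131 134 129 133 132 129
  131 132]]
```

View pics/z4.png

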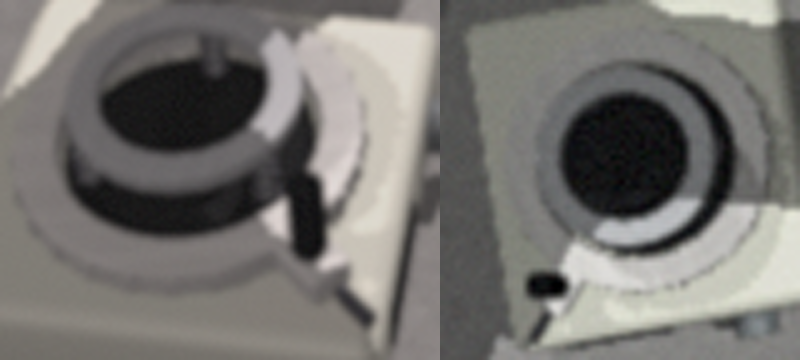

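Top view now shows the peg top at about (169.6,256.6), its base at (172.3,256.6), the mark at (169.7,264.5), and the ring at (186.4,230.6). The side view is as before.

```bash
python3 - <<'E'
from h import *
from scipy.optimize import least_squares
np.set_printoptions(precision=4,suppress=True)
obs=[('top',(186.4,230.6),'c',.08),('top',(169.6,256.6),'p',.091),('top',(172.3,256.6),'p',.057),('top',(169.7,264.6),'m',.05),
('side',(250.8,362.2),'c',.08),('side',(280.4,385.5),'p',.091),('side',(281.7,402.5),'p',.057),('side',(293.3,415.3),'m',.05)]
def P(x,k,z):
    if k=='c':return [x[0],x[1],z]
    r,a=(.074,x[2]) if k=='p' else (.097,x[3]); return [x[0]+r*np.cos(a),x[1]+r*np.sin(a),z]
def f(x,sub=('top','side')):
    return np.concatenate([proj(c,P(x,k,z))[0]+(x[4:6] if c=='top' else x[6:8])-uv for c,uv,k,z in obs if c in sub]+[x[4:]*.3])
for sub in(('top',),('side',),('top','side')):
    x=least_squares(f,[.59,.21,2.6,2.6,0,0,0,0],args=(sub,),x_scale=[.01,.01,.1,.1,1,1,1,1]).x
    print(sub,x,'collar',1.3-(x[2]-x[3]));print(f(x,sub)[:-4].reshape(-1,2).tolist())
E
```

```text
('top',) [ 0.5924  0.2104  2.6116  2.6287 -0.2216 -0.0723  0.      0.    ] collar 1.3171698322837828
[[0.03604140559076541, -0.06950175783552481], [-0.642096139146588, -0.1571039298516439], [0.7677510147067892, -0.012526947241497055], [-0.14175440083877788, 0.24563595092593005]]
('side',) [ 0.5945  0.2124  2.6169  2.6336 -0.      0.      0.3036  1.2389] collar 1.3166391586125352
[[-0.4058577268755812, -0.6616796949969626], [0.18442751918723843, 0.6499900443474189], [0.20161244761845865, -0.08995334967460167], [-0.007503657879396997, -0.009853892040780465]]
('top', 'side') [ 0.594   0.2118  2.615   2.6318  0.2599  0.5186 -0.1418  1.4043] collar 1.316813221551844
[[-0.04817049965490128, -0.12639262854449385], [-0.6446324526471017, -0.1717845263443678], [0.7802075020606196, -0.008195839173765762], [-0.11080001824871033, 0.25969467583365713], [-0.3457805528796598, -0.6873225936137146], [0.19034076449406712, 0.6523536501437661], [0.19424911983793436, -0.08854775343155552], [-0.026050834213151575, -0.002871530937341049]]
```

Both cameras agree the collar is at about 1.317 rad, within about 1 mm of the mark, so it's locked. Now the flask.

Call:
{"fn": "servo_tool", "kwargs": {
  "series": [
    [[1,0,12,0],[0,0,13,0],[0,0,13,0],[0,0,13,0],[0,0,13,0],[0,0,13,0],[0,0,12,0],[0,0,12,0],[0,0,8,0],[0,0,0,0]]
  ]
}}

```text
t: 9.88
eef_pos: [0.5257, -0.2564, 0.113]
ee_rot: [-3.141, 0.003, 0.001]
force: [0.1, 0.9, -0.5]
width: 0.0658
gripper_force: 0.0
```

Call:
{"fn": "servo_tool", "kwargs": {
  "series": [
    [[0,0,0,0],[0,0,0,0],[0,0,0,0],[0,0,0,0],[0,0,0,0],[0,0,0,0],[0,0,0,0],[0,0,0,0],[0,0,0,0],[0,0,0,0]]
  ],
  "claw": 1,
  "grip_force": 25
}}

```text
t: 10.72
eef_pos: [0.5267, -0.2579, 0.1149]
ee_rot: [3.141, -0.001, 0.0]
force: [1.2, -0.1, 3.1]
width: 0.0336
gripper_force: 25.0
```

Width 33.6 mm is nearer the rim (35) than the neck (30). I'll look before lifting.

```bash
python3 - <<'E'
from h import *
s=telemetry.get_state();print(s['width'],s['eef_pos'],s['force'],s['gripper_force'])
i=save('side','s5');cv2.imwrite('pics/z5.png',cv2.resize(i[130:270,310:430],(514,600),interpolation=2)[:,:,::-1])
print(proj('side',[[.5267,-.258,.0175],[.5267,-.258,.1],[.5267,-.258,.1149],[.5267,-.258,.1535],[.5267,-.258,.1675]]))
E
```

```text
0.0336437232672087 [ 0.52670024 -0.25793998  0.11489386] [ 1.18046541 -0.11895615  3.11138452] 25.000183582305908
[[365.15241254 240.93067629]
 [366.82709696 209.81779734]
 [367.14519543 203.90805168]
 [367.99315884 188.15428761]
 [368.30954572 182.27634036]]
```

View pics/z5.png

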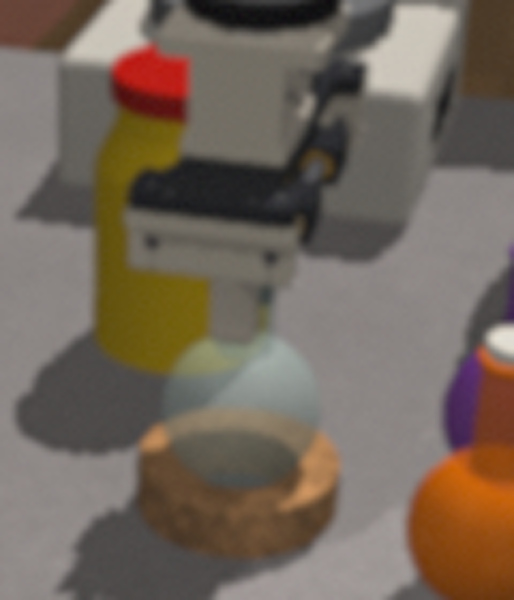

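The flask is upright and well centred in the fingers, but they may be catching the rim. I'll open, go 5 mm lower and grip again.

Call:
{"fn": "servo_tool", "kwargs": {
  "series": [
    [[0,0,0,0],[0,0,0,0],[0,0,0,0],[0,0,1,0],[0,0,1,0],[0,0,1,0],[0,0,1,0],[0,0,1,0],[0,0,0,0],[0,0,0,0]]
  ],
  "claw": -0.1
}}

```text
t: 11.6
eef_pos: [0.5264, -0.2578, 0.1095]
ee_rot: [-3.142, 0.0, 0.0]
force: [-0.5, -0.1, 0.6]
width: 0.0481
gripper_force: 0.0
```

Call:
{"fn": "servo_tool", "kwargs": {
  "series": [
    [[0,0,0,0],[0,0,0,0],[0,0,0,0],[0,0,0,0],[0,0,0,0],[0,0,0,0],[0,0,0,0],[0,0,0,0],[0,0,0,0],[0,0,0,0]]
  ],
  "claw": 1,
  "grip_force": 25
}}

```text
t: 12.43
eef_pos: [0.5265, -0.2578, 0.1096]
ee_rot: [3.142, -0.0, 0.0]
force: [-0.5, -0.2, 0.5]
width: 0.0328
gripper_force: 25.0
```

Call:
{"fn": "servo_tool", "kwargs": {
  "series": [
    [[0,0,0,0],[0,0,0,0],[0,0,-3,0],[0,0,-6,0],[0,0,-10,0],[0,0,-14,0],[0,0,-18,0],[0,0,-20,0],[0,0,-19,0],[0,0,-10,0]]
  ],
  "grip_force": 35
}}

```text
t: 13.27
eef_pos: [0.5274, -0.2581, 0.213]
ee_rot: [3.14, -0.004, 0.001]
force: [0.9, -0.9, -1.9]
width: 0.0322
gripper_force: 35.0
```

Call:
{"fn": "servo_tool", "kwargs": {
  "series": [
    [[0,0,-3,0],[0,0,0,0],[0,0,0,0],[0,-4,0,0],[0,-8,0,0],[0,-12,0,0],[2,-16,0,0],[2,-20,0,0],[3,-20,0,0],[3,-20,0,0]]
  ]
}}

```text
t: 14.1
eef_pos: [0.5361, -0.156, 0.2122]
ee_rot: [-3.141, 0.001, 0.0]
force: [0.6, -0.4, -2.3]
width: 0.032
gripper_force: 35.0
```

Call:
{"fn": "servo_tool", "kwargs": {
  "series": [
    [[3,-22,0,0],[3,-22,0,0],[3,-22,0,0],[3,-22,0,0],[3,-22,0,0],[3,-22,0,0],[3,-22,0,0],[3,-22,0,0],[3,-22,0,0],[3,-22,0,0]]
  ]
}}

```text
t: 14.93
eef_pos: [0.5657, 0.0643, 0.2122]
ee_rot: [3.142, 0.001, 0.001]
force: [0.3, -1.0, -1.9]
width: 0.0318
gripper_force: 35.0
```

Call:
{"fn": "servo_tool", "kwargs": {
  "series": [
    [[4,-22,0,0],[4,-22,0,0],[4,-22,0,0],[4,-20,0,0],[4,-18,0,0],[3,-15,0,0],[2,-12,0,0],[1,-9,0,0],[0,-6,0,0],[0,0,0,0]]
  ]
}}

```text
t: 15.77
eef_pos: [0.5922, 0.209, 0.2123]
ee_rot: [3.141, 0.0, 0.001]
force: [-0.3, -0.4, -1.8]
width: 0.0321
gripper_force: 35.0
```

```bash
python3 - <<'E'
from h import *
s=telemetry.get_state();print(s['eef_pos'],s['force'],s['width'])
i=save('side','s6');j=save('top','t6')
a=cv2.resize(i[260:440,170:330],(480,540),interpolation=2)
cv2.imwrite('pics/z6.png',a[:,:,::-1])
p=s['eef_pos'];b=p[2]-.092-.0;print(b,((proj('side',[[p[0],p[1],b],[p[0],p[1],b+.0425],[p[0],p[1],b+.082],[.593,.2125,.08]])-[170,260])*3).round())
E
```

```text
[0.59224151 0.20902216 0.21233241] [-0.27740373 -0.37306447 -1.82877454] 0.03205993671802382
0.12033241232867492 [[240. 238.]
 [232. 171.]
 [224. 105.]
 [243. 302.]]
```

View pics/z6.png

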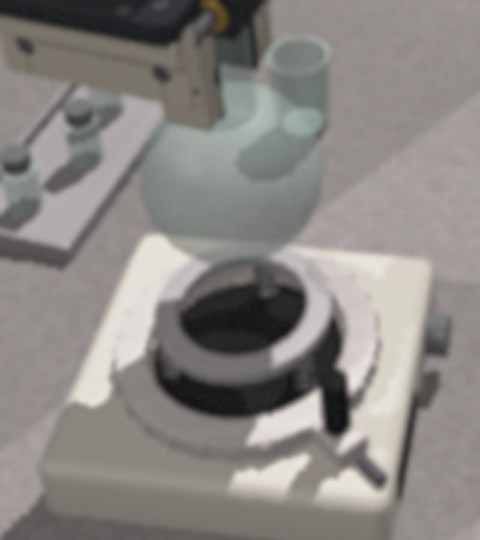

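The flask hangs upright over the ring: bulb centre at crop (231,171), exactly as predicted. The peg points at the mark, and beaker and vials are undisturbed. Lowering now.

Call:
{"fn": "servo_tool", "kwargs": {
  "series": [
    [[1,-3.5,4,0],[0,0,7,0],[0,0,8,0],[0,0,8,0],[0,0,7,0],[0,0,6,0],[0,0,4,0],[0,0,3,0],[0,0,1,0],[0,0,0,0]]
  ]
}}

```text
t: 16.7
eef_pos: [0.5933, 0.2117, 0.1644]
ee_rot: [3.141, 0.0, 0.0]
force: [0.1, -0.8, -1.8]
width: 0.0316
gripper_force: 35.0
```

Call:
{"fn": "servo_tool", "kwargs": {
  "series": [
    [[0,0,1,0],[0,0,1,0],[0,0,1,0],[0,0,1,0],[0,0,1,0],[0,0,1,0],[0,0,1,0],[0,0,1,0],[0,0,1,0],[0,0,0,0]]
  ]
}}

```text
t: 17.53
eef_pos: [0.5937, 0.2121, 0.1561]
ee_rot: [-3.141, -0.001, 0.0]
force: [0.4, 1.8, 5.0]
width: 0.032
gripper_force: 35.0
```

Call:
{"fn": "servo_tool", "kwargs": {
  "series": [
    [[0,0,1.5,0],[0,0,1.5,0],[0,0,1.5,0],[0,0,1.5,0],[0,0,1.5,0],[0,0,1.5,0],[0,0,1.5,0],[0,0,1.5,0],[0,0,1,0],[0,0,0,0]]
  ],
  "grip_force": 40
}}

```text
t: 18.37
eef_pos: [0.5944, 0.2125, 0.144]
ee_rot: [-3.14, -0.003, 0.001]
force: [-0.7, 1.9, 11.1]
width: 0.0314
gripper_force: 40.0
```

Call:
{"fn": "servo_tool", "kwargs": {
  "series": [
    [[0,0,0.5,0],[0,0,0.5,0],[0,0,0.5,0],[0,0,0.5,0],[0,0,0.5,0],[0,0,0,0],[0,0,0,0],[0,0,0,0],[0,0,0,0],[0,0,0,0]]
  ]
}}

```text
t: 19.2
eef_pos: [0.5946, 0.2126, 0.142]
ee_rot: [-3.14, -0.003, 0.001]
force: [-1.5, 1.8, 12.2]
width: 0.0315
gripper_force: 40.0
```

Call:
{"fn": "servo_tool", "kwargs": {
  "series": [
    [[0,0,0.5,0],[0,0,0.5,0],[0,0,0.5,0],[0,0,0.5,0],[0,0,0,0],[0,0,0,0],[0,0,0,0],[0,0,0,0],[0,0,0,0],[0,0,0,0]]
  ]
}}

```text
t: 20.03
eef_pos: [0.5947, 0.2126, 0.1402]
ee_rot: [-3.14, -0.004, 0.001]
force: [-1.0, 3.2, 11.7]
width: 0.0317
gripper_force: 40.0
```

Call:
{"fn": "servo_tool", "kwargs": {
  "series": [
    [[0,0,0.5,0],[0,0,0.5,0],[0,0,0,0],[0,0,0,0],[0,0,0,0],[0,0,0,0],[0,0,0,0],[0,0,0,0],[0,0,0,0],[0,0,0,0]]
  ]
}}

```text
t: 20.87
eef_pos: [0.5948, 0.2126, 0.1393]
ee_rot: [-3.14, -0.004, 0.001]
force: [-1.4, 3.2, 12.1]
width: 0.0312
gripper_force: 40.0
```

Call:
{"fn": "servo_tool", "kwargs": {
  "series": [
    [[0,0,0.5,0],[0,0,0.5,0],[0,0,0.5,0],[0,0,0,0],[0,0,0,0],[0,0,0,0],[0,0,0,0],[0,0,0,0],[0,0,0,0],[0,0,0,0]]
  ]
}}

```text
t: 21.7
eef_pos: [0.5954, 0.213, 0.1389]
ee_rot: [-3.139, -0.006, 0.002]
force: [-2.8, 3.0, 17.0]
width: 0.0312
gripper_force: 40.0
```

```bash
python3 - <<'E'
from h import *
s=telemetry.get_state();print(s['eef_pos'],s['force'],s['width'])
i=save('side','s7')
a=cv2.resize(i[290:440,180:320],(560,600),interpolation=2)
for z,col in((.062,(255,0,0)),(.066,(0,160,0))):
    t=np.linspace(0,6.28,200);q=(proj('side',np.c_[.593+.044*np.cos(t),.213+.044*np.sin(t),0*t+z])-[180,290])*4
    for u,v in q[::4].astype(int): cv2.circle(a,(u,v),1,col,-1)
cv2.imwrite('pics/z7.png',a[:,:,::-1])
E
```

```text
[0.5954462  0.21295012 0.13889241] [-2.77270393  2.95391748 16.97031665] 0.03118090677839338
```

View pics/z7.png

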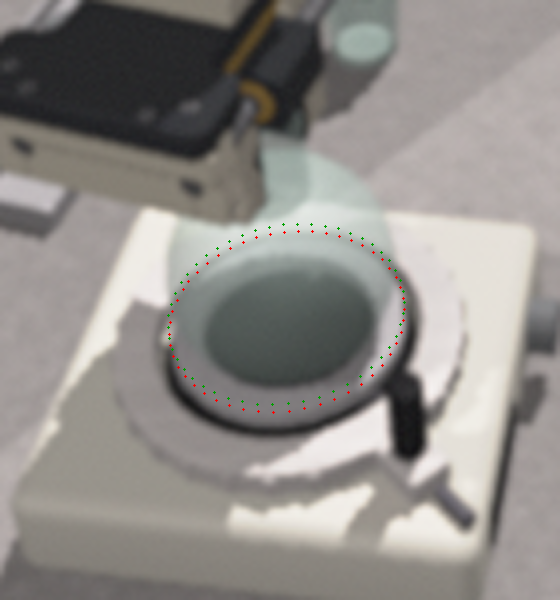

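Force rose to 17 N while the tool stopped advancing, and the ring's outline sits at the 62 mm level or slightly below, so it's on its stop. The flask is upright and the peg is on the mark line. Holding briefly to confirm it's steady.

Call:
{"fn": "servo_tool", "kwargs": {
  "series": [
    [[0,0,0.3,0],[0,0,0,0],[0,0,0,0],[0,0,0,0],[0,0,0,0],[0,0,0,0],[0,0,0,0],[0,0,0,0],[0,0,0,0],[0,0,0,0]]
  ]
}}

```text
t: 22.58
eef_pos: [0.5956, 0.213, 0.1388]
ee_rot: [-3.139, -0.006, 0.002]
force: [-2.6, 2.0, 18.6]
width: 0.0316
gripper_force: 40.0
```

```bash
python3 -c "
from station import ticket; print(ticket.job_done())"
```

```text
the job is handed in; nothing more can be done
None
```

I handed the job in at about 22.6 s: collar turned to about 1.32 rad (mark at 1.30), and the flask upright in the cradle, held with the ring pressed to its stop at about 19 N; I saw nothing else moved, but the hand-in returned no verdict.

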